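# Shut and blank off a branch of the dry-air manifold

### The job

Take the open branch of the dry-air manifold out of use. Grip the handle of its tapered plug and keep pressing the plug down with about 20 N, taking care not to ram it in so hard that it jams, all the while you turn the handle until it stands square across the pipe, so that the plug wedges in its bore and stays wedged when let go. Then set the ribbed blanking cap upright and fully home on that branch's bare nipple, and leave the other loose things on the desk alone.

Things in the scene. Friction and masses are not known exactly. Their poses are not given: they have to be found in the camera images.
- branch: The open branch: one of two like brass plug cocks on a fixed grey base plate; this one has a bare nipple, the other is already shut and capped and shows how it should look. Origin: centre of the foot of its barrel, on the plate (8 mm above the desk), z up. The pipe runs along x at height 22 mm: +x to the supply, -x to the nipple. Barrel 36 mm across, rim at 49 mm. The next cock stands 120 mm to the side.
- lever_grip (a point): Middle of the grey fin handle (56 long, 11 thick, 34 mm high) of the open branch's loose steel plug; x along the handle, z up. It lies 79 mm above the branch's origin (spans 62-96) when the plug sits loose. Shut: x square to the pipe. At the start it is 46-77 degrees short of that, to be turned clockwise from above. The plug is a separate part, held by its weight alone.
- nipple_top (a point): Top of the branch's bare brass nipple, upright, 16 mm in diameter, standing 16 mm out of a 24 mm elbow, with a 3 mm chamfer at the top. At x -74, y 0, z 47 mm in the branch's frame (55 mm above the desk); the elbow and pipe are 24 mm wide at most.
- nipple_foot (a point): Shoulder at the foot of the nipple, on its axis, 31 mm above the branch's origin (39 mm above the desk), 16 mm below nipple_top. The cap's underside rests on it when the cap is fully home.
- cap_grip (a point): Middle of the knob of the loose black blanking cap, 30 mm above its underside, on its axis, z up. The cap stands mouth down on the desk: ribbed skirt 30 mm in diameter and 22 mm high, above it a plain knob 21 mm in diameter and 18 mm high to grip it by (40 mm in all). Its bore is 18.8 mm wide and 17 mm deep, so it slips on freely. 25 to 50 g.
- cap_foot (a point): Centre of the underside (open mouth) of the blanking cap, z up along its axis; 30 mm below cap_grip.
- dust_cap: Bystander: a plain low cap, 30 mm in diameter and only 14 mm high, without a knob, lying near the blanking cap; origin at its underside.
- tape: Bystander: a roll of insulating tape, 62 mm across, 19 mm high; origin at its underside.
- adaptor_tall: Bystander: a coaxial adaptor standing on the desk to the right of the plate, 18x20x32 mm; origin at its underside.
- adaptor_short: Bystander: a coaxial adaptor, 18x20x26 mm, standing by the tall one; origin at its underside.
- plug_small: Bystander: a small connector plug, 26x31x39 mm, at the far right; origin at its underside.
- marker: Bystander: a marker pen lying at the far left, 135 mm long, 17 mm thick; origin at its underside.
- plug: The tapered plug itself with the handle, 0.12 kg. 5 degree taper in a greased bore. A straight push moves it only 1 mm or so. Turned under push it works down about 0.2 mm per newton (3-5 mm at 20 N, jammed past 7 mm); turned under a lighter push it backs out again. When the push goes, it springs up to 1-2 mm below loose and sticks there, wedged. Turning it takes under 0.4 Nm.

How it is judged (in metres and radians):
On the way, in this order (a step that is already met when the one before it is completed fails the run):
1. the open branch's plug has been worked down by at least 3 mm under push, with its handle across the pipe (z of lever_grip in the frame of branch below 0.076 m and angle between the x axis of lever_grip and the y axis of branch, either way round below 0.12 rad), for 0.2 s.
2. then the blanking cap is home on the branch's nipple (distance between cap_foot and nipple_foot below 0.004 m and angle between cap_foot's own z axis and vertical below 0.1 rad), for 0.2 s.
At the end, for the whole second after the job is handed in: handle within 7 degrees of square across the pipe, plug still wedged at least 0.7 mm below where it sat loose; cap upright (within 6 degrees) with its underside within 4 mm of the nipple's shoulder; both at rest and let go (all of step 2 and z of lever_grip in the frame of branch below 0.0783 m and angle between the x axis of lever_grip and the y axis of branch, either way round below 0.12 rad and linear speed of each of blank, plug below 0.01 m/s); the robot touches nothing.
It fails at once if the plug is driven more than 7 mm down and jams (z of lever_grip in the frame of branch below 0.072 m).
It fails at once if one of the other loose things on the desk is moved by more than 30 mm (distance of any of dust_cap, tape, adaptor_tall, adaptor_short, plug_small, marker from where it was at the start of the episode above 0.03 m).
It also fails if it takes over 72 s, if anything falls off the work surface, if the arm or the gripper's body presses on something with over 40 N, if the wrist force passes 120 N, or if a joint passes its speed limit or range.

### The arm

A 6-joint arm with a two-finger parallel gripper is mounted at the origin on a cart in front of the work surface, level with it; the furniture and walls round the work are solid. World frame = base frame: x ahead of the robot, y to its left, z up, the work surface at z = 0. Lengths are in mm, angles in rad, forces in N, time in s.
With the tool pointing down it reaches from about 300 to 775 mm from the base axis. Payload 14.6 kg.
Tool frame: the origin (TCP) lies between the finger pads; the fingertips stand 25 mm ahead of it and the grasp point (between the pads) lies 6 mm ahead of it; z points along the fingers, y is the line along which they close (so a half turn about z gives the same grasp; the last joint's range is limited). The gripper opens to 94 mm and grips with 3 to 60 N. Pads are 16 mm wide; open, the fingers measure 119 mm over their backs; the gripper's body (75 mm by 177 mm) begins 78 mm behind the grasp point.
Start: joints at [-0.067, 0.3, 1.521, -0, 1.321, -0.067], TCP at [549.99, -0.002, 230.446] pointing down, gripper open.
Joint ranges: [-3.03, 3.03], [-0.79, 2.21], [0.23, 2.52], [-1.04, 4.18], [0, 3.07], [-2.55, 2.55]. Speed limits (rad/s): [2.22, 2.22, 2.57, 3.14, 3.14, 3.14].

### API

Orientations are given as [roll, pitch, yaw] about the fixed x, y, z axes, in that order (R = Rz(yaw) Ry(pitch) Rx(roll)).
In Python, from cell import manip gives the robot as it stands. The module is installed in compiled form; this text tells all that it offers.
- The arm moves only by the tool step_arm, never from a script. Its argument "series" is one flat list of numbers, 5 for each row, row after row: the shift along the world's x, y, z in mm, then the turn about the world's z in rad, then the closure, from 0 (fully open) to 1 (shut). In form: [dx, dy, dz, spin, jaw, dx, dy, dz, spin, jaw, ...]. A call has 1 to 20 rows; each row shifts and turns the commanded pose from where the row before left it; what a row does not reach is not made up. A row lasts 1/8 s, in which the tool goes at most 62.5 mm and 10.7 degrees, less where a joint would pass 70% of its speed; a pose out of reach is approached as far as the arm can. A call is refused whole if a number of a shift passes 62.5 or a number of a turn 0.188, either way. A call with a gripper value outside its range is refused whole. The fingers move at their own pace and stop on an object; "squeeze" is the grip in N (left out, the last holds). Time passes only in rows, so rows that do not move let the fingers close. It gives the time, the measured TCP pose, the force, the opening and the grip force at its end, in the units of the state.
- manip.read_state(): the state, without advancing time (a new reading comes with each control period).
- manip.camera(name): name is "scene" or "side" or "wrist"; returns (picture, depth): 480x640x3 uint8, blue, green, red; 480x640 float32, mm along the optical axis (not along the pixel's ray), 0 where there is no reading.
- manip.camera_info(name): a dict with "fovy" (degrees; the focal length in pixels is half the picture's height over the tangent of half this angle, whatever the lens; pixels are square), "cx", "cy" (the principal point, pixels), "eye" and "orientation" of the camera in the world. Camera axes: x right, y down, z forward; pixel columns grow to the right and rows downward; lengths in mm; the calibration is good to about 2 mm. The wrist camera is an equidistant fisheye: a pixel r from the principal point sees the ray r / f radians off the axis. A picture is of the moment at which its call begins: read the wrist's pose just before it. camera_info takes no time and is no camera call; for the wrist camera it gives the pose at the moment of the call.
- manip.sign_off(): hands the job in; it is judged then, once.
The state is a dict: "clock": time; "joints": joint angles; "qd": joint speeds; "effort": joint torques, N m; "eef_pos": TCP position; "eef_rot": TCP orientation; "wrist_force": force on the tool from outside, world axes, zero at the start; "moment": the same for the moment, N m; "finger_gap": finger opening in mm; "finger_force": force on a finger pad.
Only numpy, scipy, OpenCV 4.12 (cv2) and the standard library are available. Lean on these libraries where they do the work, as an engineer would, in place of code of your own. Each camera call takes 0.05 s, during which the arm holds its last target. There are 200 camera calls.

## Working session

There is one attempt and no reset: what is moved stays moved. The work goes in short steps, Python scripts to look and compute and a tool call to move; the robot and the scene stay as the last step left them, time stands still between calls to the robot, and variables do not carry over. Pictures are saved under pics/ and viewed, at most 10 in all, crops included, and the job is handed in when it is done.

Besides the shell and the picture viewer there is one more tool, called after "Call:" in YAML: its name, and indented under it one key for each argument. step_arm: Moves the arm, as the interface text tells. Its arguments: {"type":"object","properties":{"series":{"type":"array"},"squeeze":{"type":"number"}},"required":["series"]}

```bash
mkdir -p pics
cat > h.py <<'E'
import numpy as np, cv2
from cell import manip
from scipy.spatial.transform import Rotation as R
def info(n):
    i=manip.camera_info(n); f=240/np.tan(np.radians(i["fovy"])/2)
    return f,i["cx"],i["cy"],np.array(i["eye"],float),i["orientation"]
def rot(o):
    o=np.array(o,float)
    return o if o.shape==(3,3) else R.from_euler('xyz',o).as_matrix()
def cloud(n,d,I):
    f,cx,cy,e,o=I
    v,u=np.mgrid[0:480,0:640]; x=(u-cx)/f; y=(v-cy)/f
    if n=="wrist":
        r=np.hypot(x,y)+1e-9; k=np.tan(np.minimum(r,1.5))/r; x,y=x*k,y*k
    P=np.stack([x*d,y*d,d],-1)@rot(o).T+e
    P[d<=0]=np.nan
    return P
E
python3 - <<'E'
from h import *
print(manip.read_state())
for n in("scene","side","wrist"):
    I=info(n); im,d=manip.camera(n); print(n,I)
    cv2.imwrite(f"pics/{n}0.png",im); np.savez(f"{n}0.npz",im=im,d=d,P=cloud(n,d,I))
E
```

```text
{'clock': 0.0, 'joints': array([-6.65874859e-02,  3.00488867e-01,  1.52160156e+00, -2.35909037e-05,
        1.32069214e+00, -6.66097024e-02]), 'qd': array([-0.0001238 , -0.00071495, -0.00041027, -0.00137113,  0.00025443,
       -0.00033446]), 'effort': array([-1.53750298e-03, -5.31805658e+01, -3.52735734e+01,  7.07558286e-02,
        2.43994006e-02, -4.79655944e-05]), 'eef_pos': array([5.49759354e+02, 1.43701478e-02, 2.29867903e+02]), 'eef_rot': array([-3.14040385e+00, -5.64020961e-05,  1.57082436e+00]), 'wrist_force': array([ 0.10268202, -0.05674913, -0.27683453]), 'moment': array([ 0.01069555, -0.03417217, -0.00884852]), 'finger_force': 0.0, 'finger_gap': 93.853293117031}
scene (np.float64(594.2958061255315), 318.3573358542697, 241.46465201876921, array([-528.75487401,  589.68704431, 1041.51952869]), array([-2.2317106 ,  0.00494242, -2.11113262]))
side (np.float64(444.9512315859347), 312.84005502433433, 240.03031780594836, array([  45.56679878, -705.38277762,  758.5579207 ]), array([-2.24218623,  0.01592988, -0.62920559]))
wrist (np.float64(371.64829954431775), 314.54023328418344, 241.63243276074797, array([549.78129906,  82.92338572, 385.60679541]), array([2.85627908e+00, 1.35850269e-03, 7.88905164e-05]))
```

View pics/scene0.png

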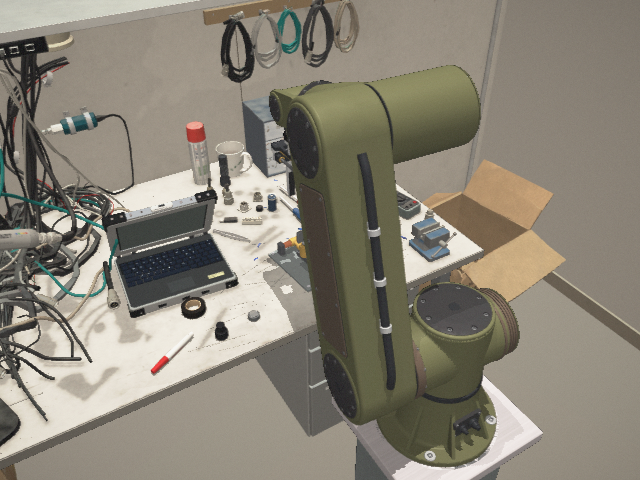

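View pics/side0.png

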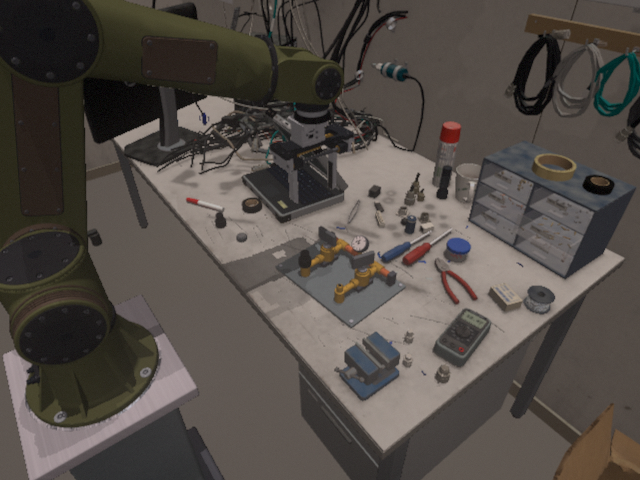

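View pics/wrist0.png

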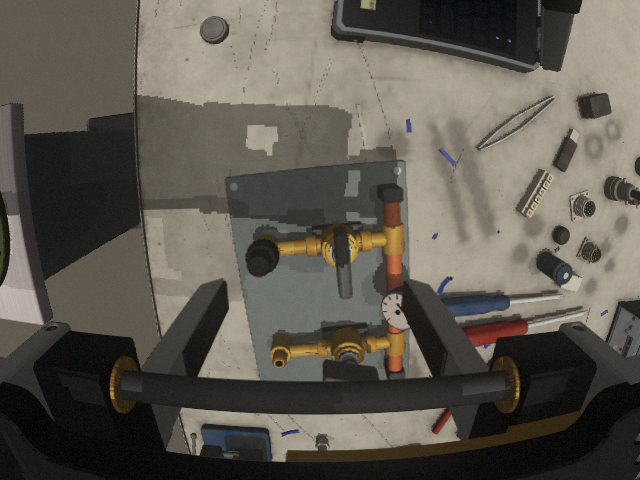

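The scene view shows the black cap at (221,328) and the dust cap at (254,315). In the side view the cap is at (220,218), the dust cap at (241,237) and the open branch at about (365,275). In the wrist view the bare nipple is at (279,353), the open barrel at (347,345) and the shut, capped branch at (345,245).

Run:
```python
from h import *
D={n:np.load(f"{n}0.npz") for n in("scene","side","wrist")}
def q(n,u,v): print(n,u,v,D[n]["P"][v,u].round(1),D[n]["im"][v,u])
for u,v in[(279,353),(279,346),(347,345),(347,352),(345,240),(344,280),(262,258),(341,375)]:q("wrist",u,v)
for u,v in[(221,323),(221,335),(254,315)]:q("scene",u,v)
for u,v in[(220,215),(220,223),(241,237),(340,286),(366,275)]:q("side",u,v)
# blobs by height in side/wrist
for n,lo,hi,box in[("side",27,60,(480,640,100,320)),("scene",27,60,(480,640,100,320)),("wrist",58,64,None),("wrist",50,58,None),("side",80,110,None),("wrist",80,110,None)]:
    P=D[n]["P"];m=((P[...,2]>lo)&(P[...,2]<hi)&(P[...,0]>300)&(P[...,0]<700)&(np.abs(P[...,1])<420)).astype(np.uint8)
    k,l,s,c=cv2.connectedComponentsWithStats(m)
    for i in range(1,k):
        if s[i,4]>25:
            p=P[l==i];print(n,lo,hi,s[i,4],c[i].round(0),"med",np.median(p,0).round(1),"min",p.min(0).round(0),"max",p.max(0).round(0))
im=cv2.resize(D["side"]["im"][200:340,200:440],None,fx=3.3,fy=3.3,interpolation=2);cv2.imwrite("pics/sidec.png",im)
```

```text
wrist 279 353 [ 511.  -141.2   48. ] [33 53 66]
wrist 279 346 [ 510.6 -137.    40.3] [ 45  93 118]
wrist 347 345 [ 583.2 -126.5   54.6] [ 58 119 155]
wrist 347 352 [ 582.9 -131.3   60.7] [68 70 72]
wrist 345 240 [573.4   2.1 105.4] [42 47 51]
wrist 344 280 [573.6 -32.6 103.6] [90 96 96]
wrist 262 258 [503.5 -21.5  80.6] [37 40 42]
wrist 341 375 [ 574.5 -133.3   98.1] [36 38 39]
scene 221 323 [426.2 286.6  44.4] [51 48 49]
scene 221 335 [413.5 294.9  20.3] [25 23 19]
scene 254 315 [441.3 196.7  11.1] [155 158 163]
side 220 215 [427.1 281.5  40.3] [45 46 49]
side 220 223 [421.5 277.6  17.2] [39 39 44]
side 241 237 [441.4 193.1  10.1] [85 86 90]
side 340 286 [ 509.1 -153.4   54.3] [ 50  88 117]
side 366 275 [ 583.8 -157.    48.9] [ 61 116 153]
side 27 60 1661 [281. 193.] med [629.8 282.3  32. ] min [563. 173.  27.] max [700. 420.  40.]
side 27 60 45 [219. 216.] med [425.3 285.4  36. ] min [415. 279.  28.] max [436. 299.  40.]
side 27 60 589 [327. 254.] med [562.9 -34.   37.7] min [481. -96.  27.] max [635.   6.  60.]
side 27 60 660 [363. 278.] med [ 575.7 -152.2   37.3] min [ 496. -191.
[... 2083 characters left out ...]
ax [ 479. -303.   58.]
side 80 110 178 [327. 235.] med [567.  -27.7  94.9] min [562. -53.  80.] max [578.   5. 105.]
side 80 110 32 [362. 238.] med [637.9 -78.4  81.8] min [632. -93.  80.] max [644. -65.  85.]
side 80 110 228 [362. 258.] med [ 579.1 -145.8   95.5] min [ 554. -154.   80.] max [ 608. -132.  106.]
wrist 80 110 998 [343. 263.] med [572.1 -17.6 104.3] min [565. -50.  80.] max [581.   6. 107.]
wrist 80 110 267 [258. 266.] med [499.3 -28.9  80.6] min [490. -39.  80.] max [509. -19.  82.]
wrist 80 110 46 [406. 324.] med [636.  -87.9  81.5] min [633. -94.  80.] max [640. -79.  85.]
wrist 80 110 769 [347. 373.] med [ 579.4 -135.1   92. ] min [ 557. -143.   80.] max [ 612. -130.  106.]
```

View pics/sidec.png

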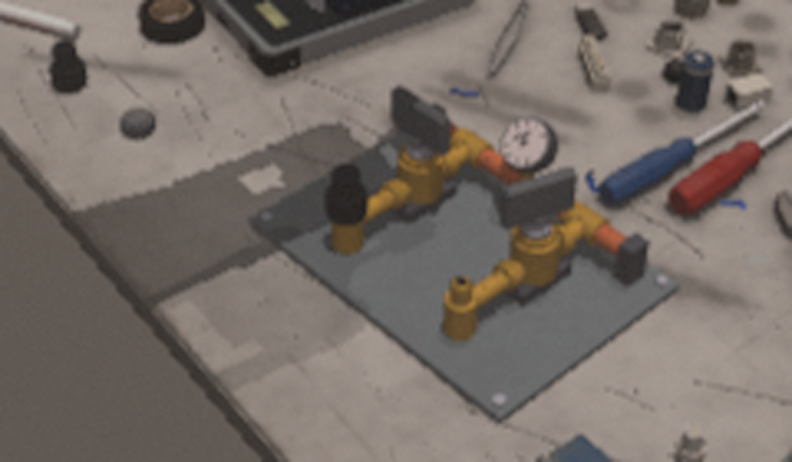

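The crop shows the open branch's bare nipple at crop (460,285), and its handle nearly along the pipe at crop (537,195). Next I fit the handle and branch axes.

```bash
cat >> h.py <<'E'
def fit(P,lo,hi,x0,x1,y0,y1):
    m=(P[...,2]>lo)&(P[...,2]<hi)&(P[...,0]>x0)&(P[...,0]<x1)&(P[...,1]>y0)&(P[...,1]<y1)
    p=P[m][:,:2].astype(np.float32)
    if len(p)<8: return None
    (c,s,a)=cv2.minAreaRect(p); b=cv2.boxPoints((c,s,a)); e=max((b[1]-b[0],b[2]-b[1]),key=np.linalg.norm)
    return len(p),np.round(c,1),np.round(s,1),round(float(np.degrees(np.arctan2(e[1],e[0]))%180),1)
E
python3 - <<'E'
from h import *
for n in("side","wrist"):
    P=np.load(f"{n}0.npz")["P"]
    print(n,"handle",fit(P,101,108,540,630,-190,-100),"shut",fit(P,101,108,540,630,-60,20))
    print("nip",fit(P,52,58,495,525,-170,-130),"captop shut",fit(P,77,84,480,525,-50,0),"plate",fit(P,6,10,450,680,-230,50))
E
```

```text
side handle (58, array([ 581.3, -144. ]), array([11.4, 53.3]), 171.2) shut (28, array([569. , -22.9]), array([10.2, 49.6]), 96.4)
nip (17, array([ 508.2, -150.9]), array([13.7,  9. ]), 51.5) captop shut (24, array([496. , -30.9]), array([19.4, 16.9]), 82.9) plate (2203, array([558.1, -86.6]), array([186.5, 269.8]), 95.8)
wrist handle (106, array([ 574. , -133.8]), array([ 4.3, 31.6]), 175.6) shut (887, array([572.8, -21.7]), array([11.6, 56.1]), 95.5)
nip (145, array([ 511.2, -147.6]), array([13.4, 15.3]), 176.2) captop shut (399, array([499.5, -28.8]), array([19.7, 19.7]), 134.8) plate (16639, array([561.6, -82.6]), array([188.7, 269.2]), 95.6)
```

Call:
step_arm:
  series: [0,-35,0,0.18,0.3,0,-35,0,0.18,0.3,0,-35,0,0.18,0.3,0,-35,0,0.18,0.3,17,0,0,0.18,0.3,17,0,0,0.18,0.3,0,0,0,0.1,0.3,0,0,0,0,0.3]
  squeeze: 55

```text
clock: 1.15
eef_pos: [583.9, -140.0, 230.0]
eef_rot: [-3.142, -0.001, 2.75]
wrist_force: [0.1, -0.6, 0.2]
finger_gap: 65.7
finger_force: 0.0
```

Run:
```python
from h import *
n="wrist";I=info(n); im,d=manip.camera(n); P=cloud(n,d,I);cv2.imwrite("pics/w1.png",im);np.savez("w1.npz",P=P,im=im)
print(I[3:]);print("handle",fit(P,100,110,540,630,-190,-100),fit(P,75,110,540,630,-190,-100),"shut",fit(P,101,108,540,630,-60,20))
print("nip",fit(P,52,60,495,525,-170,-130))
```

```text
(array([ 508.07966851, -107.77824821,  385.75080579]), array([2.85783848e+00, 1.08719967e-03, 1.17940405e+00]))
handle (925, array([ 584.7, -141.4]), array([11.8, 55.6]), 168.2) (1066, array([ 584.5, -140.7]), array([13.1, 56.4]), 168.2) shut (857, array([572.8, -22.3]), array([11.4, 56. ]), 95.5)
nip (236, array([ 511.1, -148.5]), array([14.3, 14.5]), 156.9)
```

View pics/w1.png

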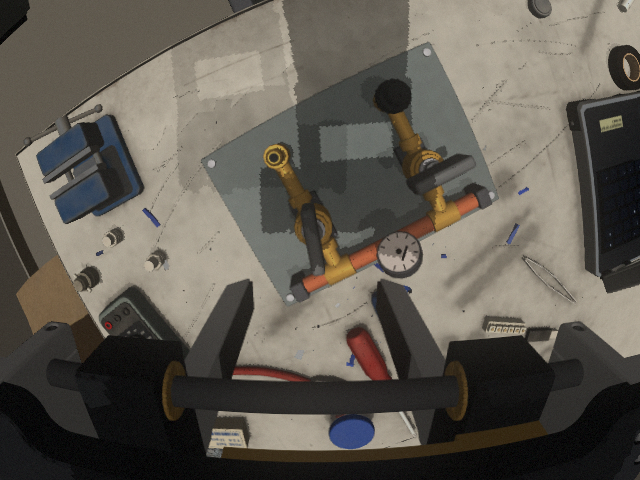

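The open handle is at (312,240) and the nipple at (277,157). Handle centre is (584.7,-141.3) at 168°, and the branch yaw is 5.5°. I'll line up, go down and grip.

Call:
step_arm:
  series: [0.8,-1.4,-30,0.18,0.3,0,0,-35,0.006,0.3,0,0,-35,0,0.3,0,0,-25,0,0.3,0,0,-10,0,0.3,0,0,0,0,0.3,0,0,0,0,1,0,0,0,0,1,0,0,0,0,1,0,0,0,0,1,0,0,0,0,1,0,0,0,0,1]
  squeeze: 55

```text
clock: 2.7
eef_pos: [584.8, -141.6, 95.5]
eef_rot: [-3.141, 0.0, 2.937]
wrist_force: [-0.7, -1.9, 0.3]
finger_gap: 13.4
finger_force: 55.0
```

Call:
step_arm:
  series: [0,0,-0.5,0,1,0,0,-0.5,0,1,0,0,0,0,1]

```text
clock: 3.08
eef_pos: [585.0, -141.7, 95.1]
eef_rot: [-3.141, 0.001, 2.937]
wrist_force: [-2.1, -1.6, 5.8]
finger_gap: 13.0
finger_force: 55.0
```

Call:
step_arm:
  series: [0,0,-0.7,0,1,0,0,-0.7,0,1,0,0,0,0,1]

```text
clock: 3.45
eef_pos: [585.2, -141.7, 94.4]
eef_rot: [-3.141, 0.002, 2.937]
wrist_force: [-3.5, -1.7, 12.4]
finger_gap: 12.8
finger_force: 55.2
```

Call:
step_arm:
  series: [0,0,-0.6,-0.06,1,0,0,-0.6,-0.1,1,0,0,-0.4,-0.1,1]

```text
clock: 3.82
eef_pos: [585.3, -141.8, 93.4]
eef_rot: [-3.141, 0.002, 2.674]
wrist_force: [-6.5, -0.9, 19.3]
finger_gap: 13.2
finger_force: 55.3
```

Call:
step_arm:
  series: [0,0,-0.3,-0.1,1,0,0,-0.3,-0.1,1,0,0,-0.2,-0.1,1]

```text
clock: 4.2
eef_pos: [585.1, -141.8, 92.0]
eef_rot: [3.141, 0.002, 2.374]
wrist_force: [-3.4, -1.0, 12.3]
finger_gap: 12.6
finger_force: 55.1
```

Call:
step_arm:
  series: [0,0,-0.6,-0.08,1,0,0,-0.5,-0.08,1,0,0,-0.3,-0.08,1]

```text
clock: 4.58
eef_pos: [585.2, -141.8, 91.0]
eef_rot: [3.141, 0.002, 2.134]
wrist_force: [-6.8, -0.5, 17.6]
finger_gap: 12.9
finger_force: 55.4
```

Call:
step_arm:
  series: [0,0,-0.3,-0.08,1,0,0,-0.2,-0.08,1,0,0,-0.1,-0.08,1]

```text
clock: 4.95
eef_pos: [585.2, -141.7, 90.6]
eef_rot: [3.14, 0.001, 1.894]
wrist_force: [-7.8, -0.5, 18.8]
finger_gap: 13.1
finger_force: 55.5
```

Call:
step_arm:
  series: [-0.3,0,-0.2,-0.08,1,-0.2,0,-0.1,-0.08,1,0,0,0,-0.067,1,0,0,0,0,1,0,0,0,0,1,0,0,0,0,1]

```text
clock: 5.7
eef_pos: [585.2, -141.8, 90.6]
eef_rot: [3.139, 0.001, 1.67]
wrist_force: [-3.7, -0.2, 19.6]
finger_gap: 12.8
finger_force: 55.4
```

Run:
```python
from h import *
n="wrist";I=info(n); im,d=manip.camera(n); P=cloud(n,d,I);cv2.imwrite("pics/w2.png",im)
for z in range(84,108,2): print(z,fit(P,z,z+2,540,630,-190,-100))
n="side";I=info(n); im,d=manip.camera(n); P=cloud(n,d,I)
print("side",fit(P,88,106,540,630,-200,-80))
s=manip.read_state();print(s["wrist_force"],s["moment"],s["eef_rot"])
```

```text
84 (106, array([ 583.2, -123.4]), array([36.8, 20.5]), 6.0)
86 (125, array([ 582.5, -129.9]), array([28.2, 28.3]), 135.6)
88 (182, array([ 582.5, -130. ]), array([28.9, 28.8]), 45.4)
90 (154, array([ 583.5, -132.1]), array([29.7, 33.8]), 133.6)
92 (135, array([ 584.2, -132. ]), array([33.6, 29.8]), 57.7)
94 (146, array([ 583.1, -123.1]), array([37.4, 20.3]), 6.1)
96 (196, array([ 587.1, -137.6]), array([34.2, 49.4]), 117.7)
98 (890, array([ 588. , -139.1]), array([34.5, 53.2]), 118.5)
100 (1851, array([ 588.3, -139.1]), array([34.1, 52. ]), 119.3)
102 (148, array([ 586.5, -137.4]), array([33.2, 35.7]), 135.8)
104 (142, array([ 584.9, -140.1]), array([37.2, 18.3]), 5.5)
106 (116, array([ 584. , -132.1]), array([36.8,  2.4]), 5.1)
side (158, array([ 579.9, -145.9]), array([34.9, 48.3]), 133.0)
[-4.57329916 -0.61052255 18.12944757] [-0.0736386   0.88661983  0.0433975 ] [3.13862657e+00 1.39245212e-03 1.66985284e+00]
```

Run:
```python
from h import *
P=np.load("w1.npz")["P"];m=(P[...,2]>98)&(P[...,2]<112)&(abs(P[...,0]-585)<22)&(abs(P[...,1]+141)<12);print("top before",np.median(P[m],0))
m=(P[...,2]>98)&(P[...,2]<112)&(abs(P[...,0]-573)<20)&(abs(P[...,1]+22)<30);print("shut handle",np.median(P[m],0))
n="wrist";I=info(n); im,d=manip.camera(n); P=cloud(n,d,I)
m=(P[...,2]>96)&(P[...,2]<104)&(abs(P[...,0]-585)<15)&(abs(P[...,1]+141)<32)
v,u=np.where(m);print("now",np.median(P[m],0),u.min(),u.max(),v.min(),v.max())
m=(P[...,2]>96)&(P[...,2]<112)&(abs(P[...,0]-573)<20)&(abs(P[...,1]+22)<30);print("shut handle now",np.median(P[m],0))
for y in range(-170,-110,4):
    k=m2=(P[...,2]>97)&(P[...,2]<104)&(abs(P[...,1]-y)<2)&(abs(P[...,0]-585)<25)
    if k.sum()>5:print(y,k.sum(),P[k].min(0).round(1)[0],P[k].max(0).round(1)[0],np.median(P[k][:,2]).round(1))
cv2.imwrite("pics/w3.png",cv2.resize(im[120:420,140:540],None,fx=2,fy=2))
```

```text
top before [ 584.65741966 -141.15359977  105.06982921]
shut handle [571.90882394 -23.22864067 104.18898744]
now [ 584.84100963 -134.19299808  100.37897808] 282 351 265 374
shut handle now [573.61150984 -28.31381048 104.37737855]
-166 121 582.7 593.4 100.3
-162 160 581.8 593.2 100.4
-158 164 581.5 592.8 100.4
-154 166 581.2 592.2 100.4
-150 176 580.8 591.8 100.5
-146 187 578.8 591.4 100.5
-142 192 578.4 591.5 100.5
-138 206 578.1 591.2 100.5
-134 444 565.4 592.3 100.5
-130 393 572.5 602.5 100.4
-126 196 577.8 588.7 100.5
-122 219 577.5 588.2 100.4
-118 218 577.1 587.7 100.3
-114 175 577.4 587.4 99.5
```

View pics/w3.png

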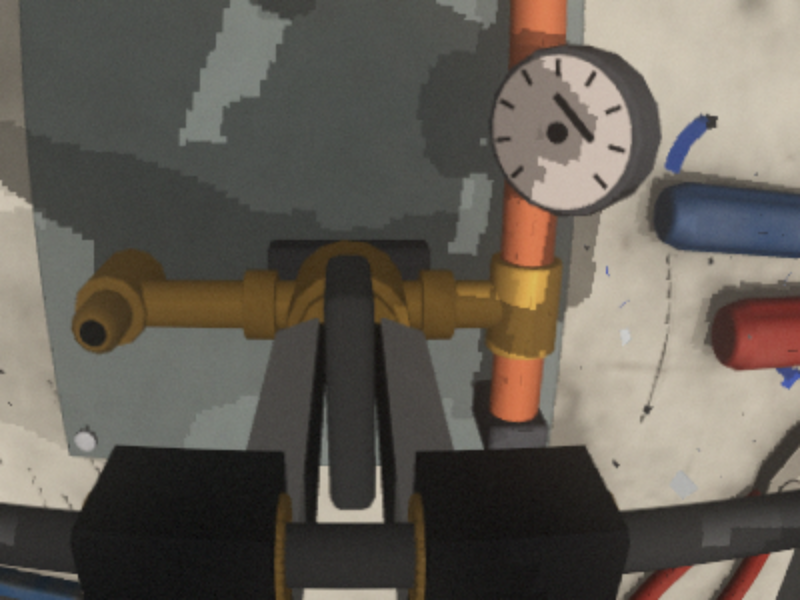

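The handle stands square across the pipe at crop (350,380), its top has sunk 4.6 mm, and the force is about 19 N. I'll ease off, open and rise.

Call:
step_arm:
  series: [0,0,0.8,0,1,0,0,0.8,0,1,0,0,0.8,0,1,0,0,0.8,0,1,0,0,0,0,1]

```text
clock: 6.48
eef_pos: [585.0, -141.7, 92.7]
eef_rot: [3.139, 0.001, 1.67]
wrist_force: [0.6, -1.9, 7.2]
finger_gap: 12.9
finger_force: 55.0
```

Call:
step_arm:
  series: [0,0,0.6,0,1,0,0,0,0,1,0,0,0,0,0.4,0,0,0,0,0.4,0,0,0,0,0.4,0,0,0,0,0.4,0,0,10,0,0.4,0,0,30,0,0.4,0,0,40,0,0.4,0,0,50,0,0.4,0,0,0,0,0.4]

```text
clock: 7.85
eef_pos: [585.5, -141.7, 227.0]
eef_rot: [3.135, 0.003, 1.67]
wrist_force: [0.0, 0.3, -0.9]
finger_gap: 56.3
finger_force: 0.0
```

Run:
```python
from h import *
n="wrist";I=info(n); im,d=manip.camera(n); P=cloud(n,d,I);cv2.imwrite("pics/w4.png",im);np.savez("w4.npz",P=P,im=im)
print("handle",fit(P,98,110,550,620,-180,-105),"nip",fit(P,52,60,495,525,-170,-130))
m=(P[...,2]>98)&(P[...,2]<112)&(abs(P[...,0]-585)<8)&(abs(P[...,1]+141)<28);print(np.median(P[m],0))
for n in("side","scene"):
    P=np.load(f"{n}0.npz")["P"];print(n,"cap top",fit(P,37,48,400,450,260,320),"all",fit(P,4,48,400,450,260,320))
print(manip.read_state()["wrist_force"])
```

```text
handle (1000, array([ 584.8, -140.9]), array([11.2, 55.7]), 95.9) nip (224, array([ 511.2, -148.6]), array([16.1, 15.2]), 49.2)
[ 584.78851957 -139.41649306  103.73266094]
side cap top (19, array([427.2, 288.7]), array([17.7, 18.7]), 97.1) all (127, array([423.4, 287.8]), array([24.9, 32.9]), 133.9)
scene cap top (49, array([426. , 289.9]), array([18.9, 19.8]), 157.0) all (206, array([425.2, 289.9]), array([38.8, 56.9]), 93.9)
[-0.32615687  0.69686765 -0.32143724]
```

The plug is wedged 1.3 mm down at 95.9° and the tool is clear. Now to the cap.

Call:
step_arm:
  series: [-40,0,0,0,0.4,-50,0,0,0,0.4,-49,20,0,0,0.4,-20,50,0,0,0.4,0,55,0,0,0.4,0,55,0,0,0.4,0,55,0,0,0.4,0,55,0,0,0.4,0,50,0,0,0.4,0,40,0,0,0.4,0,0,0,0,0.4,0,0,0,0,0.4]
  squeeze: 20

```text
clock: 9.4
eef_pos: [425.0, 238.0, 221.4]
eef_rot: [-3.14, 0.001, 1.67]
wrist_force: [0.2, 0.0, 1.2]
finger_gap: 56.2
finger_force: 0.0
```

Run:
```python
from h import *
n="wrist";I=info(n); im,d=manip.camera(n); P=cloud(n,d,I);cv2.imwrite("pics/w5.png",im);np.savez("w5.npz",P=P,im=im)
print("captop",fit(P,36,46,390,460,250,330),"nearby",fit(P,5,46,380,500,230,350),"tape",fit(P,12,25,390,560,300,420))
m=(P[...,2]>36)&(P[...,2]<46)&(abs(P[...,0]-426)<30)&(abs(P[...,1]-289)<30);print(np.median(P[m],0))
```

```text
captop (412, array([428.7, 292.1]), array([19.9, 20.1]), 95.7) nearby (793, array([433.8, 316.6]), array([81. , 36.6]), 73.0) tape (2230, array([488.4, 359.3]), array([120. , 143.9]), 179.4)
[428.66463359 292.06289159  41.3839566 ]
```

View pics/w5.png

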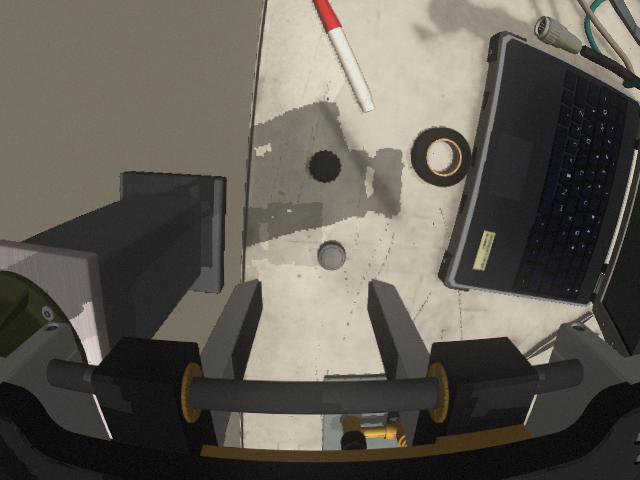

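The cap is at (324,166), clear of the tape at (440,157) and the dust cap at (331,255). I'll go above it and check from close by.

Call:
step_arm:
  series: [3.5,30,-10,0,0.4,0,24,-30,0,0.4,0,0,-40,0,0.4,0,0,-40,0,0.4,0,0,0,0,0.4,0,0,0,0,0.4]

```text
clock: 10.2
eef_pos: [429.6, 292.4, 103.8]
eef_rot: [3.14, -0.001, 1.669]
wrist_force: [-0.1, 0.2, 0.4]
finger_gap: 56.2
finger_force: 0.0
```

Run:
```python
from h import *
s=manip.read_state();n="wrist";I=info(n); im,d=manip.camera(n); P=cloud(n,d,I);np.savez("w6.npz",P=P,im=im)
print(s["eef_pos"],"captop",fit(P,36,46,410,446,270,315))
m=(P[...,2]>36)&(P[...,2]<46)&(abs(P[...,0]-428)<16)&(abs(P[...,1]-291)<20);print(m.sum(),np.median(P[m],0))
```

```text
[429.59404432 292.39152164 103.75433691] captop (854, array([428.9, 292.2]), array([20.3, 20.5]), 139.5)
854 [428.82069844 293.13897354  41.3207516 ]
```

Call:
step_arm:
  series: [-0.7,-0.2,-30,0,0.4,0,0,-20,0,0.4,0,0,-5,0,0.4,0,0,0,0,0.4,0,0,0,0,1,0,0,0,0,1,0,0,0,0,1,0,0,0,0,1,0,0,0,0,1]
  squeeze: 20

```text
clock: 11.38
eef_pos: [428.2, 292.4, 47.3]
eef_rot: [3.141, -0.0, 1.67]
wrist_force: [-0.6, 0.2, 2.8]
finger_gap: 20.5
finger_force: 20.2
```

Call:
step_arm:
  series: [0,0,20,0,1,0,0,40,0,1,0,0,50,0,1,0,-40,10,0,1,0,-50,0,0,1,0,-50,0,0,1,0,-50,0,0,1,0,-50,0,0,1,0,-50,0,0,1,0,-50,0,0,1,20,-50,0,0,1,30,-40,0,0,1,33,-11,0,0,1,0,0,0,0,1,0,0,0,0,1]

```text
clock: 13.25
eef_pos: [510.4, -148.2, 166.8]
eef_rot: [-3.141, -0.0, 1.67]
wrist_force: [0.2, 0.2, -1.1]
finger_gap: 20.3
finger_force: 20.1
```

Run:
```python
from h import *
s=manip.read_state();n="wrist";I=info(n); im,d=manip.camera(n); P=cloud(n,d,I);np.savez("w7.npz",P=P,im=im);cv2.imwrite("pics/w7.png",im)
e=s["eef_pos"];print(e,s["eef_rot"],s["finger_gap"])
z=e[2]-7;print("captop",fit(P,z-3,z+4,e[0]-9,e[0]+9,e[1]-14,e[1]+20),"nip",fit(P,52,60,495,525,-170,-130))
for zz in range(-60,10,4): print(zz,fit(P,e[2]+zz,e[2]+zz+4,e[0]-20,e[0]+20,e[1]-25,e[1]+25))
```

```text
[ 510.44868692 -148.20001609  166.81779397] [-3.14067627e+00 -4.58164809e-04  1.67004843e+00] 20.31729178564043
captop (1255, array([ 510.4, -148.2]), array([17.9, 21. ]), 90.1) nip (322, array([ 510.9, -148.7]), array([14.4, 15.1]), 95.5)
-60 None
-56 None
-52 None
-48 None
-44 (84, array([ 508.5, -138.5]), array([29.9, 10.8]), 10.2)
-40 (118, array([ 508.4, -137.8]), array([29.3, 10.2]), 10.6)
-36 (123, array([ 509.6, -136.6]), array([27.6,  8.6]), 2.9)
-32 (122, array([ 508.3, -136.7]), array([24.9,  7.1]), 5.6)
-28 (339, array([ 510.3, -138.8]), array([24.7, 12.3]), 6.4)
-24 (353, array([ 509.4, -140.9]), array([31.2, 13.5]), 2.7)
-20 (223, array([ 510. , -142.4]), array([38.3, 10. ]), 5.7)
-16 (271, array([ 510.9, -142.2]), array([39.9, 10.3]), 5.3)
-12 (293, array([ 511.3, -146.4]), array([40.1, 18.2]), 5.8)
-8 (1397, array([ 511.4, -147.9]), array([40. , 21.6]), 5.6)
-4 (232, array([ 511.2, -144.7]), array([40.1, 15.4]), 6.0)
0 (167, array([ 511.2, -146.3]), array([40.1, 18. ]), 5.7)
4 (208, array([ 511. , -143.5]), array([39.9, 12.7]), 5.3)
8 (239, array([ 511.3, -145.8]), array([40.2, 17.9]), 6.2)
```

View pics/w7.png

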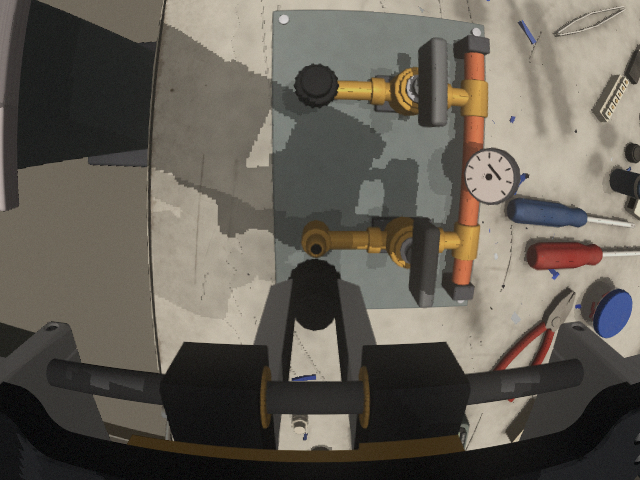

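The cap is upright in the fingers at (317,295) and the nipple is at (316,240), so they are aligned to within 1 mm. Lowering.

Call:
step_arm:
  series: [0.5,-0.4,-20,0,1,0,0,-25,0,1,0,0,-13,0,1,0,0,0,0,1,0,0,-3,0,1,0,0,-3,0,1,0,0,-3,0,1,0,0,0,0,1]

```text
clock: 14.3
eef_pos: [511.5, -149.0, 100.0]
eef_rot: [-3.141, -0.0, 1.67]
wrist_force: [0.3, -0.4, -0.6]
finger_gap: 20.4
finger_force: 20.1
```

Call:
step_arm:
  series: [0,0,-3,0,1,0,0,-3,0,1,0,0,-3,0,1,0,0,-2.5,0,1,0,0,0,0,1]

```text
clock: 14.92
eef_pos: [511.5, -149.0, 88.4]
eef_rot: [-3.141, -0.0, 1.67]
wrist_force: [-1.5, 0.7, -0.2]
finger_gap: 20.1
finger_force: 20.3
```

Call:
step_arm:
  series: [0,0,-1,0,1,0,0,-1,0,1,0,0,-0.8,0,1,0,0,0,0,1]

```text
clock: 15.42
eef_pos: [511.7, -148.9, 86.3]
eef_rot: [3.141, 0.0, 1.67]
wrist_force: [-2.3, 2.1, 5.6]
finger_gap: 20.2
finger_force: 21.3
```

Seated: there is contact force at TCP z 86.3, as expected. Release and rise.

Call:
step_arm:
  series: [0,0,0,0,0.6,0,0,0,0,0.6,0,0,0,0,0.6,0,0,0,0,0.6,0,0,10,0,0.6,0,0,30,0,0.6,0,0,40,0,0.6,0,0,40,0,0.6,0,0,0,0,0.6,0,0,0,0,0.6]

```text
clock: 16.68
eef_pos: [511.3, -148.9, 205.4]
eef_rot: [-3.141, -0.0, 1.67]
wrist_force: [-1.6, 0.7, -0.7]
finger_gap: 37.8
finger_force: 0.0
```

Run:
```python
from h import *
s=manip.read_state();n="wrist";I=info(n); im,d=manip.camera(n); P=cloud(n,d,I);cv2.imwrite("pics/w8.png",im)
print("handle",fit(P,98,110,550,620,-180,-105),"captop",fit(P,74,86,490,532,-175,-125))
for x,y in((585,-141),(511,-148.7),(500,-28)):
    m=(P[...,2]>70)&(abs(P[...,0]-x)<8)&(abs(P[...,1]-y)<8)&(P[...,2]<110);print(np.median(P[m],0),P[m][:,2].std())
print(s["finger_gap"],s["wrist_force"],s["eef_pos"])
```

```text
handle (1069, array([ 584.7, -141. ]), array([12. , 55.3]), 96.8) captop (524, array([ 511.3, -149.2]), array([20.4, 19.4]), 81.9)
[ 580.33372437 -140.88581199  103.01676988] 11.322924085095856
[ 510.99026437 -148.37938622   80.50998716] 1.2307601419920389
[499.90173552 -28.62248191  80.30158039] 0.7884458989381832
37.75673090516149 [-1.58952086  0.72449576 -0.6981616 ] [ 511.30333332 -148.91250074  205.43721117]
```

View pics/w8.png

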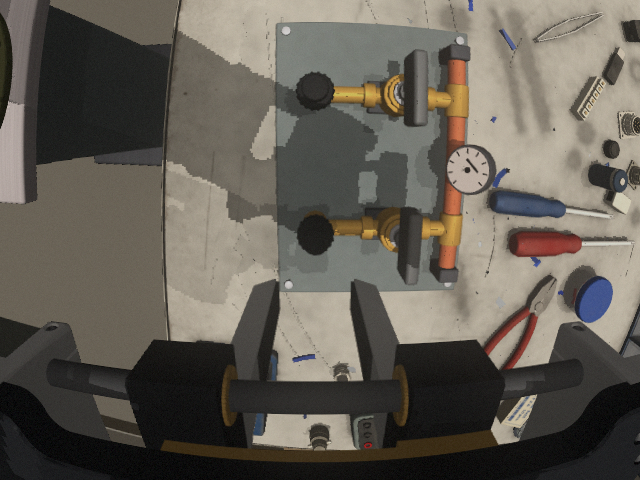

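Both branches now look alike. The cap at (315,234) has its top level with the reference cap at (316,90), and the handle at (410,245) is square. Handing in.

```bash
python3 -c "
from cell import manip
print(manip.sign_off())"
```

```text
the job is handed in; nothing more can be done
None
```

The open branch is shut off and capped and the job is handed in, though the hand-in returned no verdict: the plug is wedged about 1.3 mm down with its handle within about 1.5° of square, and the blanking cap is home on the nipple.

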